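# Nest two castings, then hold the sprung cage hatch just below balance

## Robot

A 6-joint arm with a two-finger parallel gripper is mounted at the origin on the work surface. World frame = base frame: x ahead of the robot, y to its left, z up, the work surface at z = 0. Lengths are in m, angles in degrees, forces in N, time in s.
With the tool pointing down it reaches from about 0.15 to 0.775 m from the base axis. Payload 6.1 kg.
Tool frame: the origin (TCP) lies on the centre line of the jaws, within the pads' length; the fingertips stand 25 mm ahead of it and the grasp point (between the pads) lies 6 mm ahead of it; z points along the fingers, y is the direction in which the jaws open and shut (so a half turn about z gives the same grasp; the last joint's range is limited). The gripper opens to 85 mm and grips with 20 to 120 N. Pads are 22 mm wide; open, the fingers measure 114 mm over their backs; the gripper's body (76 mm by 85 mm) begins 54 mm behind the grasp point. The pads swing forward as they close: fully open they stand 13 mm farther back than shut.
Start: joints at [-74.37, 7.208, -2.269, 80.523, 0, 90], TCP at [0.141, -0.506, 0.256] pointing down, gripper open.
Joint ranges: [-155.77, 155.77], [-54.66, 111.73], [-72.52, 77.12], [-102.08, 115.82], [-83.92, 84.16], [-180, 180]. Speed limits (degrees/s): [136.94, 136.94, 172.46, 180, 180, 180].

## Interface

Orientations are given as a 3x3 rotation matrix whose columns are the frame's x, y, z axes.
In Python, from cell import r gives the robot as it stands. The module is installed in compiled form; this text tells all that it offers.
- The arm moves only by the tool servo_tool, never from a script. Its argument "increments" is a list that holds one entry, the list of rows, each a list of 4 numbers: the shift along the tool's x, y, z in m, then the turn about the tool's z in degrees. In form: [[[dx, dy, dz, spin], ...]]. A call has 1 to 10 rows; each row shifts and turns the commanded pose from where the row before left it, along the tool's axes as they then stand; what a row does not reach is not made up. A row lasts 1/10 s, in which the tool goes at most 50 mm and 8.59 degrees, less where a joint would pass 70% of its speed; a pose out of reach is approached as far as the arm can. A call is refused whole if a number of a shift passes 0.05 or a number of a turn 8.59, either way. A call with a gripper value outside its range is refused whole. "jaw" is the opening, from 0 (shut) to 1 (fully open), set as the call begins (left out, the last holds). The fingers move at their own pace and stop on an object; "newtons" is the grip in N (left out, the last holds). Time passes only in rows, so rows that do not move let the fingers close. It gives the time, the measured TCP pose, the force and the opening at its end, in the units of the state.
- r.sense(): the state, without advancing time (a new reading comes with each control period).
- r.capture(name): name is "scene" or "top" or "wrist"; returns (picture, depth): 400x640x3 uint8, red, green, blue; 400x640 float32, m along the optical axis (not along the pixel's ray), 0 where there is no reading.
- r.get_calibration(name): a dict with "camera_matrix" (3x3 intrinsics, pixels), "world_from_camera" (4x4, takes a point from camera to world coordinates). Camera axes: x right, y up, looking along -z (the intrinsics and any distortion apply to the point x, -y, -z); pixel columns grow to the right and rows downward; lengths in m; the calibration is good to about 2 mm. A picture is of the moment at which its call begins: read the wrist's pose just before it. get_calibration takes no time and is no camera call; for the wrist camera it gives the pose at the moment of the call.
- r.finish_job(): hands the job in, once; it reports no verdict.
The state is a dict: "t": time; "joint_pos": joint angles; "qvel": joint speeds; "effort": joint torques, N m; "tool_pos": TCP position; "tcp_rot": TCP orientation; "wrist_force": force on the tool from outside, world axes, zero at the start; "moment": the same for the moment, N m; "gripper_width": finger opening in m.
Only numpy, scipy, OpenCV 4.12 (cv2) and the standard library are available. Lean on these libraries where they do the work, as an engineer would, in place of code of your own. Each camera call takes 0.05 s, during which the arm holds its last target.

## Task

Seat the round housing and the oblong bracket fully home in the blue tray's nests of matching shape and let go of them. Then raise the cage hatch by its handle bar past its balance point (pointers into the red) but not back to its stop, bring it back and finish while still holding it still, pointers in the green band just below balance, with nothing but the gripper carrying it, ready for the tray to be lifted in. Do not let the hatch slam shut, and leave the spanner, spray can and scrap ring where they are.

Things in the scene. Friction and masses are not known exactly. Their poses are not given: they have to be found in the camera images.
- tray: Fixed blue plastic nest tray, 120 (x) x 230 (y) x 20 mm high, origin at the centre of its underside on the table. Two pockets 12 mm deep (floors 8 mm above the table): a round one at its y +55 mm, an oblong one at its y -55 mm. The tray and the cage may each be on either side of the table.
- round_nest (a point): Centre of the floor of the round pocket (64 mm diameter, 12 mm deep, 2 mm clearance all round); axes as the tray's.
- oblong_nest (a point): Centre of the floor of the oblong pocket (54 mm along the tray's x, 80 mm along its y, 12 mm deep, 2 mm clearance all round); axes as the tray's.
- housing: Loose round cast aluminium bearing housing, about 0.3 kg: flange 60 mm diameter and 12 mm thick, on it an upright round boss 36 mm diameter reaching 60 mm high, with four small fins at the boss's foot (look only) and a dark disc on top. Origin at the centre of its underside, z up. Stands on the table in front of the tray. Grip it by the boss.
- bracket: Loose oblong cast aluminium bracket, about 0.35 kg: base plate 50 (x) x 76 (y) x 12 mm, on it an upright block 24 (x) x 50 (y) mm reaching 60 mm high. Origin at the centre of its underside, z up. Stands on the table in front of the tray, its yaw within about 0.7 rad of the tray's. Grip the block across its 24 mm. It fits its nest either way round.
- cage: Fixed orange wire box, 200 (x) x 240 (y) x 100 mm high, origin at the centre of its underside, its top a hinged wire hatch. On each side (y +-140 mm) a quadrant rail of 100 mm radius (its top 210 mm above the table) about the hinge: grey from 0, green from 0.75 to 0.96 rad, black mark at 1.00 (balance), red beyond. A white pointer pin on each side of the hatch runs along the rail..
- hatch_hinge (a point): Point on the hatch's hinge axis, in the middle of the cage's far (+x) upper edge: 100 mm along the cage's x from its origin, 104 mm above the table. The axis runs along the cage's y; axes as the cage's.
- hatch_bar (a point): Middle of the hatch's handle: a steel bar 12 mm thick, 120 mm long along the cage's y, in the plane of the hatch, 250 mm from the hinge axis; the hatch itself ends at 200 mm, so a finger fits between. Closed: 104 mm above the table, 150 mm before the cage's centre (its -x). Straddle it from above, closing along the cage's x; it turns between the pads, so the tool may stay upright.
- hatch (a joint): Hatch angle, rad: 0 closed and level (the start); at q the bar is 0.25 cos(q) m before the hinge (cage's -x) and 0.25 sin(q) m above it. A spring carries part of its 0.9 kg: balance at 1.00. Below, it falls shut by itself; above, it swings back to a stop at 1.75. Both pulls are under 3 N at the bar. Pointers in the green: 0.75 to 0.96.
- spanner: Bystander: loose steel spanner, 150 mm long, lying flat in front, midway between tray and cage; origin under its middle. Leave it.
- spray_can: Bystander: loose yellow can, 52 mm diameter, 150 mm high, standing beyond the work; origin at the centre of its underside. Leave it.
- scrap_ring: Bystander: loose dark steel ring, 50 mm outer diameter, 18 mm high, lying behind the tray; origin at the centre of its underside. Leave it.
Things that resemble listed ones, but are neither listed nor needed, are in the scene too. What is shaped like the bracket but yellow is not meant.

How it is judged (in metres and radians):
On the way, in this order (a step that is already met when the one before it is completed fails the run):
1. both castings seated in their matching nests and released (horizontal distance between housing and round_nest below 0.005 m and z of housing in the frame of round_nest below 0.003 m and angle between each of housing, bracket's own z axis and vertical below 0.06 rad and linear speed of each of housing, bracket below 0.03 m/s and contact force between each of housing, bracket and the fingers below 0.1 N and horizontal distance between bracket and oblong_nest below 0.005 m and z of bracket in the frame of oblong_nest below 0.003 m), for 0.2 s.
2. hatch raised past its balance point (value of joint hatch above 1.03 rad), for 0.1 s.
At the end, for the whole second after the job is handed in: Castings in their own nests (centre within 5 mm, underside within 3 mm of the floor, upright within 0.06 rad, at rest, released); hatch still (under 0.1 rad/s) at 0.73 to 0.975 rad, held by the fingers (over 0.2 N), touched by no loose thing; bystanders within 30 mm of their starts (all of step 1 and value of joint hatch between 0.73 and 0.975 rad and velocity of joint hatch between -0.1 and 0.1 rad/s and contact force between the fingers and hatch above 0.2 N and contact force between each of housing, bracket, spanner, spray_can, scrap_ring and hatch below 0.05 N and distance of each of spanner, spray_can, scrap_ring from where it was at the start of the episode below 0.03 m); the arm keeps its last pose, push and grip.
It fails at once if the hatch goes back to its stop (value of joint hatch above 1.7 rad).
It fails at once if the hatch slams shut (value of joint hatch below 0.12 rad and velocity of joint hatch below -0.8 rad/s).
It fails at once if the spanner is disturbed (distance of spanner from where it was at the start of the episode above 0.03 m).
It fails at once if the spray can is disturbed (distance of spray_can from where it was at the start of the episode above 0.03 m).
It fails at once if the scrap ring is disturbed (distance of scrap_ring from where it was at the start of the episode above 0.03 m).
It also fails if it takes over 70 s, if anything falls off the work surface, if the arm or the gripper's body presses on something with over 40 N, if the wrist force passes 120 N, or if a joint passes its speed limit or range.

## Working session

There is one attempt and no reset: what is moved stays moved. The work goes in short steps, Python scripts to look and compute and a tool call to move; the robot and the scene stay as the last step left them, time stands still between calls to the robot, and variables do not carry over. Pictures are saved under pics/ and viewed, and the job is handed in when it is done.

Besides the shell and the picture viewer there is one more tool, called after "Emit:" as name([rows], argument=value, ...), one row to a line, values as JSON. servo_tool: Moves the arm, as the interface text tells. Its arguments: {"type":"object","properties":{"increments":{"type":"array","items":{"type":"array","items":{"type":"array","items":{"type":"number"}}}},"jaw":{"type":"number"},"newtons":{"type":"number"}},"required":["increments"]}

```bash
mkdir -p pics
cat > h.py <<'E'
import numpy as np,cv2
from cell import r
def cap(n,f):
    c=r.get_calibration(n); p,d=r.capture(n)
    cv2.imwrite(f'pics/{f}.png',cv2.cvtColor(p,cv2.COLOR_RGB2BGR)); np.savez(f'pics/{f}.npz',p=p,d=d,K=c['camera_matrix'],T=c['world_from_camera'])
    return p,d,c
def cloud(f):
    z=np.load(f'pics/{f}.npz'); d=z['d'];K=z['K'];T=z['T']
    v,u=np.mgrid[:d.shape[0],:d.shape[1]]
    x=(u-K[0,2])/K[0,0]*d; y=(v-K[1,2])/K[1,1]*d
    P=np.stack([x,-y,-d],-1)@T[:3,:3].T+T[:3,3]
    P[d==0]=np.nan
    return z['p'],P
E
python3 - <<'E'
from h import *
np.set_printoptions(precision=4,suppress=True)
s=r.sense();print(s)
for n in('scene','top'):
    p,d,c=cap(n,n+'0');print(c)
E
```

```text
{'t': 0.0, 'joint_pos': array([-74.3703,   7.2407,  -2.3265,  80.5243,  -0.0006,  89.9976]), 'qvel': array([-0.0608,  0.0322,  0.0626, -0.0658,  0.031 ,  0.0444]), 'effort': array([ -0.0049, -43.5906,  35.2929,   0.0171,  -0.0002,   0.    ]), 'tool_pos': array([ 0.1413, -0.5052,  0.2555]), 'tcp_rot': array([[ 0.963 ,  0.2695, -0.0004],
       [ 0.2695, -0.963 ,  0.0015],
       [-0.    , -0.0016, -1.    ]]), 'wrist_force': array([-0.4988,  0.5371,  0.3972]), 'moment': array([-0.0279,  0.0102, -0.0511]), 'gripper_width': 0.08570761309202236}
{'camera_matrix': array([[469.3111,   0.    , 312.2484],
       [  0.    , 469.3111, 193.3592],
       [  0.    ,   0.    ,   1.    ]]), 'world_from_camera': array([[-0.17  , -0.6212,  0.765 ,  1.4191],
       [ 0.9853, -0.0951,  0.1417,  0.1207],
       [-0.0153,  0.7779,  0.6282,  0.7742],
       [ 0.    ,  0.    ,  0.    ,  1.    ]])}
{'camera_matrix': array([[459.2835,   0.    , 318.8828],
       [  0.    , 459.2835, 204.4751],
       [  0.    ,   0.    ,   1.    ]]), 'world_from_camera': array([[ 0.0198,  0.9958, -0.0892,  0.4676],
       [-0.9998,  0.0206,  0.0082, -0.0331],
       [ 0.01  ,  0.089 ,  0.996 ,  1.2731],
       [ 0.    ,  0.    ,  0.    ,  1.    ]])}
```

View pics/scene0.png

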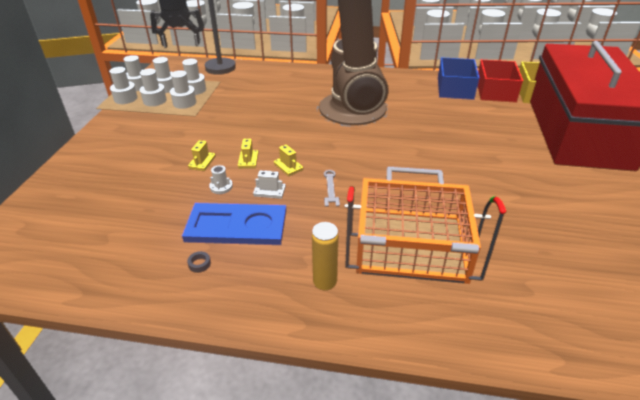

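View pics/top0.png

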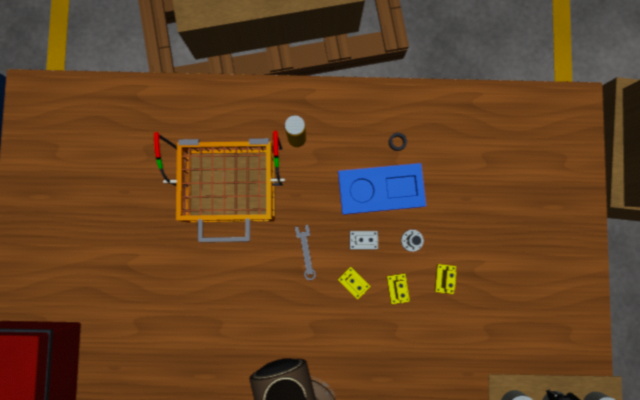

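Top view: the cage is left (centre ≈(225,182)) with its bar at (224,240). The tray is at (382,188), the round nest at (362,190) and the oblong nest at (402,187). The grey bracket is at (364,240), the housing at (412,240), the spanner at (305,252), the can at (295,128) and the ring at (398,141).

```bash
python3 - <<'E'
from h import *
np.set_printoptions(precision=4,suppress=True)
p,P=cloud('top0')
hsv=cv2.cvtColor(p,cv2.COLOR_RGB2HSV); H,S,V=[hsv[...,i].astype(int) for i in range(3)]
def roi(u0,u1,v0,v1):
    m=np.zeros(H.shape,bool); m[v0:v1,u0:u1]=1; return m
def rect(Q):
    return cv2.minAreaRect((Q[:,:2]*1000).astype(np.float32))
print('table z',np.nanmedian(P[300:320,420:500],axis=(0,1)))
m=roi(325,440,155,225)&(H>100)&(H<130)&(S>120)
Q=P[m];print('tray z hist',np.histogram(Q[:,2],bins=np.arange(-.006,.034,.004)))
T=Q[abs(Q[:,2]-.02)<.006];print('tray',rect(T))
fl=m&(P[...,2]<.0135)
for a,b in((345,382),(383,420)):
    f=P[fl&roi(a,b,172,205)];print('floor',f.shape,np.nanmean(f,0),rect(f))
for n,R in(('bracket',roi(345,382,226,254)),('housing',roi(398,428,226,256))):
    q=P[R&(P[...,2]>.006)];print(n,len(q),np.histogram(q[:,2],bins=np.arange(0,.075,.006))[0],rect(q))
    q=P[R&(P[...,2]>.05)];print(' top',len(q),np.nanmedian(q,0),q[:,2].max(),rect(q))
# cage bar
R=roi(190,258,221,250)&(P[...,2]>.07)
q=P[R];print('bar',len(q),np.median(q,0),rect(q))
R=roi(170,282,135,250)&(P[...,2]>.09)&(P[...,2]<.12)
q=P[R];print('cage top',rect(q))
for n,R in(('can',roi(284,308,112,150)),('ring',roi(386,410,130,153)),('spanner',roi(290,320,222,284))):
    q=P[R&(P[...,2]>.004)];print(n,len(q),rect(q),q[:,2].max())
E
python3 - <<'E'
import cv2
a=cv2.imread('pics/top0.png')[110:310,140:460];cv2.imwrite('pics/topz.png',cv2.resize(a,None,fx=2.5,fy=2.5,interpolation=cv2.INTER_CUBIC))
E
```

```text
table z [ 0.3012 -0.4339  0.0013]
tray z hist (array([   0,    8,   65,  476,  384,  269, 1320,  986,   91]), array([-0.006, -0.002,  0.002,  0.006,  0.01 ,  0.014,  0.018,  0.022,
        0.026,  0.03 ]))
tray ((628.3060302734375, -214.8035888671875), (119.82483673095703, 230.32058715820312), 6.559581756591797)
floor (382, 3) [ 0.623  -0.16    0.0092] ((623.31787109375, -159.57122802734375), (61.65871810913086, 61.78721618652344), 2.555163860321045)
floor (512, 3) [ 0.6359 -0.2695  0.0093] ((635.7218627929688, -269.9764404296875), (53.409793853759766, 79.0724868774414), 6.512235641479492)
bracket 505 [  0  81 222   4   1   3  13   6   0  51 122   2] ((483.6099853515625, -168.61273193359375), (94.35031127929688, 62.056236267089844), 85.64693450927734)
 top 175 [ 0.4848 -0.1666  0.0612] 0.06736002493052973 ((486.018310546875, -166.32308959960938), (23.681428909301758, 48.00420379638672), 1.1512115001678467)
housing 398 [  0  72 115  11   8  18  11   3   7  43 105   5] ((484.42376708984375, -305.322509765625), (75.16226196289062, 81.464599609375), 3.8703134059906006)
 top 155 [ 0.4873 -0.2987  0.0618] 0.06839450944477554 ((487.3739013671875, -299.6288757324219), (31.634498596191406, 35.335487365722656), 1.0392918586730957)
bar 399 [0.4829 0.1921 0.1101] ((499.6485595703125, 197.95297241210938), (50.76755905151367, 131.55352783203125), 1.0792843103408813)
cage top ((605.822509765625, 198.49856567382812), (264.63726806640625, 288.34661865234375), 2.009253740310669)
can 606 ((788.7076416015625, 26.355213165283203), (106.28144836425781, 64.89537048339844), 1.298460602760315) 0.15759255852827092
ring 242 ((764.924560546875, -260.6311950683594), (62.96128845214844, 64.94097137451172), 1.2632641792297363) 0.027584869656032573
spanner 625 ((448.424072265625, -6.592166900634766), (166.72988891601562, 79.8572006225586), 1.1304033994674683) 0.015938857870714918
```

View pics/topz.png

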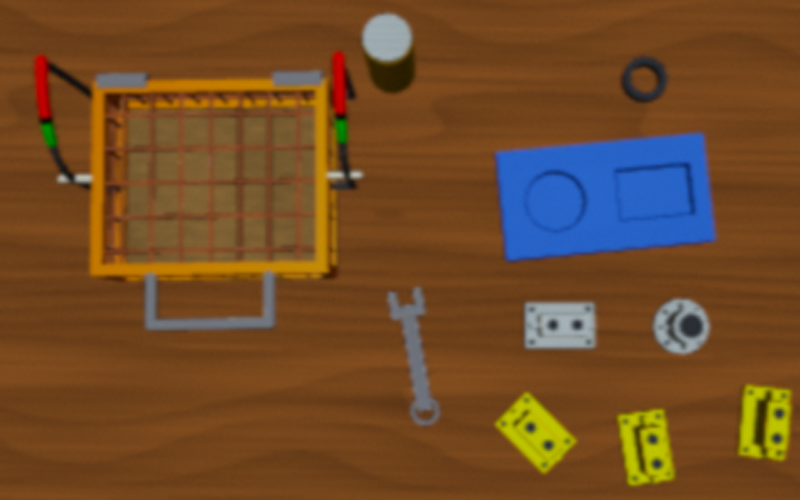

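Emit:
servo_tool([
  [[0.04, -0.011, 0, 0], [0.04, -0.011, 0, 0], [0.04, -0.011, 0, 0], [0.04, -0.011, 0, 0], [0.04, -0.011, 0, 0], [0.04, -0.011, 0, 0], [0.04, -0.011, 0, 0], [0.04, -0.011, 0, 0], [0.03, -0.01, 0, 0], [0.03, -0.01, 0, 0]],
], jaw=1, newtons=40)

```text
t: 1.1
tool_pos: [0.4794, -0.2979, 0.2558]
tcp_rot: [[0.963, 0.27, -0.001], [0.27, -0.963, 0.0], [-0.001, -0.001, -1.0]]
wrist_force: [-0.5, -0.5, -0.0]
gripper_width: 0.0854
```

Emit:
servo_tool([
  [[0, 0, 0, -8.3], [0, 0, 0, -8.3], [0, 0, 0, -8.3], [0, 0, 0, -8.3], [0, 0, 0, -8.3], [0, 0, 0, -8.3], [0, 0, 0, -8.3], [0, 0, 0, -8.3], [0, 0, 0, -8.3], [0, 0, 0, 0]],
])

```text
t: 2.1
tool_pos: [0.4781, -0.2991, 0.2558]
tcp_rot: [[-0.006, 1.0, -0.001], [1.0, 0.006, 0.001], [0.001, -0.001, -1.0]]
wrist_force: [-0.3, -0.1, -0.1]
gripper_width: 0.0852
```

Run:
```python
from h import *
np.set_printoptions(precision=4,suppress=True)
s=r.sense();print(s['t'],s['joint_pos'],s['tool_pos'],s['tcp_rot'],s['wrist_force'])
p,d,c=cap('wrist','w1');print(c)
```

```text
2.1 [-32.0267  11.5287   2.8049  81.3326  -0.0003  57.6226] [ 0.4781 -0.2991  0.2558] [[-0.0061  1.     -0.0008]
 [ 1.      0.0061  0.0005]
 [ 0.0005 -0.0008 -1.    ]] [-0.2686 -0.1102 -0.0757]
{'camera_matrix': array([[300.0036,   0.    , 323.0003],
       [  0.    , 300.0036, 197.5173],
       [  0.    ,   0.    ,   1.    ]]), 'world_from_camera': array([[ 1.    , -0.006 ,  0.0011,  0.4774],
       [ 0.0055,  0.9643,  0.2647, -0.2325],
       [-0.0027, -0.2647,  0.9643,  0.3739],
       [ 0.    ,  0.    ,  0.    ,  1.    ]])}
```

View pics/w1.png

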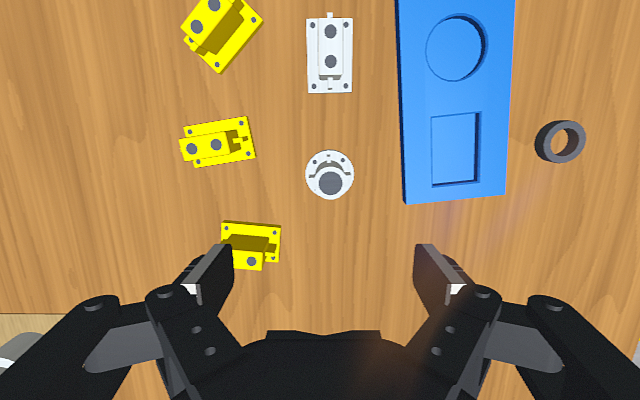

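Wrist view: housing at (330,175), bracket at (330,55), round nest at (456,48), oblong nest at (455,148). Measuring the same things here.

Run:
```python
from h import *
np.set_printoptions(precision=4,suppress=True)
p,P=cloud('w1')
hsv=cv2.cvtColor(p,cv2.COLOR_RGB2HSV); H,S,V=[hsv[...,i].astype(int) for i in range(3)]
def roi(u0,u1,v0,v1):
    m=np.zeros(H.shape,bool); m[v0:v1,u0:u1]=1; return m
def rect(Q): return np.round(cv2.minAreaRect((Q[:,:2]*1000).astype(np.float32))[0],2),np.round(cv2.minAreaRect((Q[:,:2]*1000).astype(np.float32))[1:][0],2),cv2.minAreaRect((Q[:,:2]*1000).astype(np.float32))[2]
print('table',np.nanmedian(P[210:300,300:380],axis=(0,1)))
m=roi(390,520,0,210)&(H>95)&(H<130)&(S>110)
# floors by connected comps
Z=P[...,2]; 
for n,R in(('round',roi(420,495,8,88)),('obl',roi(425,488,104,190))):
    f=m&R&(Z<.012)&(Z>.004); q=P[f]; print(n,len(q),q.mean(0),rect(q))
    e=m&R&(Z>.017)
T=P[m&(abs(Z-.02)<.004)]; print('tray (cut?)',rect(T),np.median(T[:,2]))
for n,R in(('bracket',roi(300,360,5,105)),('housing',roi(298,362,140,210))):
    q=P[R&(abs(Z-.012)<.003)&(S<70)];print(n,'base',len(q),np.median(q[:,2]),rect(q))
    q=P[R&(Z>.055)];print(' top',len(q),np.median(q[:,2]),rect(q))
    if n=='housing':
        (c,rad)=cv2.minEnclosingCircle((q[:,:2]*1000).astype(np.float32));print(c,rad)
        q=P[R&(abs(Z-.012)<.003)&(S<70)];print(cv2.minEnclosingCircle((q[:,:2]*1000).astype(np.float32)))
```

```text
table [ 0.4999 -0.4155  0.0005]
round 2750 [ 0.6221 -0.1603  0.0082] (array([ 621.69, -161.09]), array([62.14, 60.9 ]), 89.79923248291016)
obl 2903 [ 0.635  -0.2704  0.0083] (array([ 634.26, -271.43]), array([51.99, 79.96]), 6.247264385223389)
tray (cut?) (array([ 626.12, -220.36]), array([120.5 , 222.54]), 6.57131290435791) 0.020081872630274777
bracket base 1754 0.012368211632727999 (array([ 483.32, -169.14]), array([49.96, 75.85]), 0.33670228719711304)
 top 1454 0.06040944401736534 (array([ 483.45, -169.58]), array([23.97, 49.6 ]), 1.319854497909546)
housing base 720 0.012477330382085455 (array([ 484.54, -299.72]), array([58.56, 54.23]), 6.975539684295654)
 top 883 0.06079968581637901 (array([ 485.04, -302.24]), array([35.36, 35.63]), 38.26739501953125)
(485.00506591796875, -302.2189025878906) 18.104724884033203
((484.8416748046875, -302.2424621582031), 29.982421875)
```

Run:
```python
from h import *
np.set_printoptions(precision=2,suppress=True)
z=np.load('pics/w1.npz');K=z['K'];T=z['T']
p,P=cloud('w1');Z=P[...,2]
top=(Z>.0175)&(Z<.0225)
m=np.zeros(Z.shape,np.uint8);m[0:215,385:525]=1
hole=((~top)&(m>0)).astype(np.uint8)
n,lab,st,ce=cv2.connectedComponentsWithStats(hole,connectivity=4)
for i in range(1,n):
    if 1500<st[i,4]<6000:
        c,_=cv2.findContours((lab==i).astype(np.uint8),cv2.RETR_EXTERNAL,cv2.CHAIN_APPROX_NONE)
        uv=c[0][:,0].astype(float)
        ray=np.c_[(uv[:,0]-K[0,2])/K[0,0],-(uv[:,1]-K[1,2])/K[1,1],-np.ones(len(uv))]@T[:3,:3].T
        q=T[:3,3]+ray*((.02-T[2,3])/ray[:,2:]); q=(q[:,:2]*1000).astype(np.float32)
        print(st[i],cv2.minAreaRect(q),cv2.minEnclosingCircle(q),cv2.fitEllipse(q))
```

```text
[ 426   16   60   65 2984] ((618.634765625, -162.94032287597656), (63.36581039428711, 62.793827056884766), 0.27142319083213806) ((618.8545532226562, -162.33221435546875), 32.63542938232422) ((618.8400268554688, -162.44541931152344), (62.159427642822266, 62.540313720703125), 15.524641036987305)
[ 432  113   48   73 3125] ((631.63916015625, -271.3207702636719), (54.120018005371094, 81.15382385253906), 6.350904941558838) ((630.7832641601562, -271.43951416015625), 47.338714599609375) ((631.2261352539062, -270.9002685546875), (60.455379486083984, 95.22563171386719), 7.0756916999816895)
```

Emit:
servo_tool([
  [[-0.002, 0.008, 0.03, 0], [0, 0, 0.04, 0], [0, 0, 0.04, 0], [0, 0, 0.04, 0], [0, 0, 0.03, 0], [0, 0, 0.018, 0], [0, 0, 0.01, 0], [0, 0, 0, 0], [0, 0, 0, 0]],
])

```text
t: 3.05
tool_pos: [0.4868, -0.3014, 0.0491]
tcp_rot: [[-0.005, 1.0, 0.001], [1.0, 0.005, -0.001], [-0.001, 0.001, -1.0]]
wrist_force: [0.2, -0.1, -0.2]
gripper_width: 0.085
```

Emit:
servo_tool([
  [[0, 0, 0, 0], [0, 0, 0, 0], [0, 0, 0, 0], [0, 0, 0, 0], [0, 0, 0, 0], [0, 0, 0, 0], [0, 0, 0, 0]],
], jaw=0)

```text
t: 3.75
tool_pos: [0.4865, -0.3014, 0.0491]
tcp_rot: [[-0.006, 1.0, 0.001], [1.0, 0.006, -0.001], [-0.001, 0.001, -1.0]]
wrist_force: [-1.8, 1.2, 6.1]
gripper_width: 0.035
```

Emit:
servo_tool([
  [[0, 0, -0.01, 0], [0, 0, -0.03, 0], [0, 0, -0.04, 0], [0, 0, -0.01, 0], [0, 0, 0, 0], [0, 0, 0, 0]],
])

```text
t: 4.35
tool_pos: [0.4858, -0.3008, 0.137]
tcp_rot: [[-0.006, 1.0, -0.001], [1.0, 0.006, 0.001], [0.001, -0.001, -1.0]]
wrist_force: [-0.3, -0.7, -3.2]
gripper_width: 0.0352
```

Run:
```python
from h import *
np.set_printoptions(precision=4,suppress=True)
s=r.sense();print(s['t'],s['tool_pos'],s['wrist_force'],s['gripper_width'])
cap('wrist','w2')
```

```text
4.35 [ 0.4858 -0.3008  0.137 ] [-0.3232 -0.662  -3.1922] 0.03524009237502294
```

View pics/w2.png

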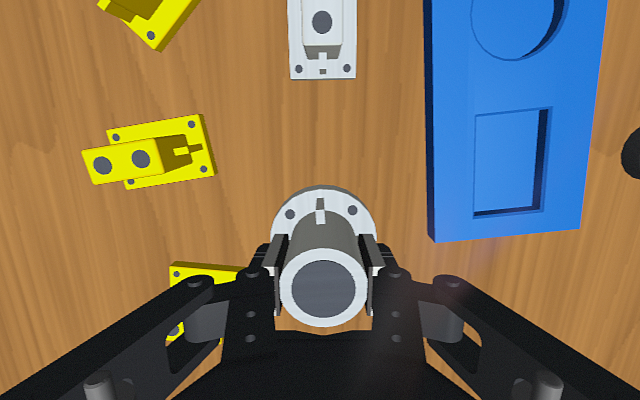

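The housing is held upright, with its boss top at (323,287). I'll measure its position in hand.

Run:
```python
from h import *
np.set_printoptions(precision=2,suppress=True)
z=np.load('pics/w2.npz');K=z['K'];T=z['T']
p,P=cloud('w2');Z=P[...,2]
s=r.sense();print(s['tool_pos']*1000)
R=np.zeros(Z.shape,bool);R[240:335,275:372]=1
m=R&(Z>.142)&(Z<.155)
m=cv2.morphologyEx(m.astype(np.uint8),cv2.MORPH_OPEN,np.ones((9,9)))
q=P[m>0]*1000;print(len(q),np.median(q,0),cv2.minEnclosingCircle(q[:,:2].astype(np.float32)))
z0=np.median(q[:,2])/1000
c,_=cv2.findContours(m,cv2.RETR_EXTERNAL,cv2.CHAIN_APPROX_NONE);c=max(c,key=len);print(cv2.boundingRect(c))
uv=c[:,0]+0.
ray=np.c_[(uv[:,0]-K[0,2])/K[0,0],-(uv[:,1]-K[1,2])/K[1,1],-np.ones(len(uv))]@T[:3,:3].T
q=T[:3,3]+ray*((z0-T[2,3])/ray[:,2:]);print(cv2.fitEllipse((q[:,:2]*1000).astype(np.float32)))
# oblong rim again
top=(Z>.0175)&(Z<.0225)
hole=(~top).astype(np.uint8);hole[:,:440]=0;hole[:,575:]=0;hole[:60]=0
n,lab,st,ce=cv2.connectedComponentsWithStats(hole,connectivity=4)
for i in range(1,n):
    if 3000<st[i,4]<15000:
        c,_=cv2.findContours((lab==i).astype(np.uint8),cv2.RETR_EXTERNAL,cv2.CHAIN_APPROX_NONE)
        uv=c[0][:,0]+0.
        ray=np.c_[(uv[:,0]-K[0,2])/K[0,0],-(uv[:,1]-K[1,2])/K[1,1],-np.ones(len(uv))]@T[:3,:3].T
        q=T[:3,3]+ray*((.02-T[2,3])/ray[:,2:]); print(st[i],cv2.minAreaRect((q[:,:2]*1000).astype(np.float32)))
```

```text
[ 485.46 -300.57  136.37]
6128 [ 484.75 -299.56  148.59] ((484.9144592285156, -301.3663024902344), 20.444948196411133)
(275, 242, 97, 85)
((484.9152526855469, -300.3663024902344), (36.821311950683594, 37.797908782958984), 85.02601623535156)
[ 474  109   75  108 6796] ((631.0753173828125, -271.1109619140625), (54.179656982421875, 80.57191467285156), 6.2325568199157715)
```

Emit:
servo_tool([
  [[0.02, 0.02, 0, 0], [0.03, 0.03, 0, 0], [0.035, 0.034, 0, 0], [0.03, 0.03, 0, 0], [0.018, 0.016, 0, 0], [0.005, 0.005, 0, 0], [0, 0, 0.02, 0], [0, 0, 0.02, 0], [0, 0, 0, 0], [0, 0, 0, 0]],
])

```text
t: 5.4
tool_pos: [0.6193, -0.1627, 0.0972]
tcp_rot: [[-0.005, 1.0, -0.003], [1.0, 0.005, 0.001], [0.001, -0.003, -1.0]]
wrist_force: [0.5, -0.6, -1.1]
gripper_width: 0.035
```

Run:
```python
from h import *
np.set_printoptions(precision=4,suppress=True)
s=r.sense();print(s['t'],s['tool_pos'],s['wrist_force'],s['gripper_width'])
cap('wrist','w3')
```

```text
5.4 [ 0.6193 -0.1627  0.0972] [ 0.4692 -0.5972 -1.1308] 0.035035368540905026
```

View pics/w3.png

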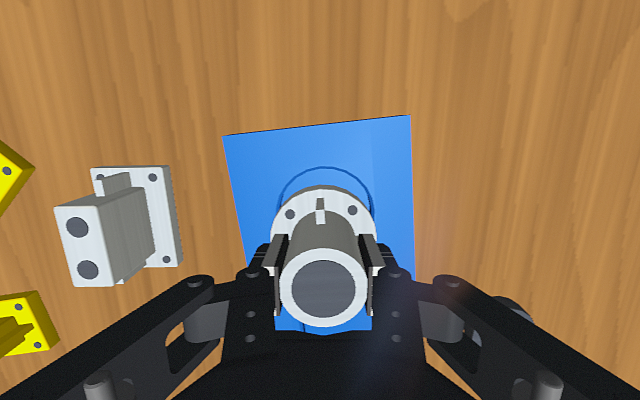

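Flange centre (≈u 324) lines up with the nest arc (277–373). Lowering.

Emit:
servo_tool([
  [[0.0006, 0, 0.012, 0], [0, 0, 0.01, 0], [0, 0, 0.005, 0], [0, 0, 0.004, 0], [0, 0, 0.004, 0], [0, 0, 0.003, 0], [0, 0, 0.001, 0], [0, 0, 0, 0]],
])

```text
t: 6.25
tool_pos: [0.6205, -0.1617, 0.0593]
tcp_rot: [[-0.006, 1.0, -0.0], [1.0, 0.006, 0.0], [0.0, -0.0, -1.0]]
wrist_force: [-0.5, -0.0, -3.0]
gripper_width: 0.035
```

Emit:
servo_tool([
  [[0, 0, 0.0015, 0], [0, 0, 0.001, 0], [0, 0, 0, 0], [0, 0, 0, 0]],
])

```text
t: 6.65
tool_pos: [0.6207, -0.1618, 0.0572]
tcp_rot: [[-0.006, 1.0, 0.001], [1.0, 0.006, -0.0], [-0.0, 0.001, -1.0]]
wrist_force: [-1.2, -0.2, -0.0]
gripper_width: 0.0347
```

Touching down. Release and rise, then head to the bracket.

Emit:
servo_tool([
  [[0, 0, 0, 0], [0, 0, 0, 0], [0, 0, 0, 0], [0, 0, 0, 0], [0, 0, -0.01, 0], [0, 0, -0.03, 0], [0, 0, -0.04, 0], [0, 0, -0.04, 0], [0, 0, -0.04, 0], [0, 0, -0.02, 0]],
], jaw=1)

```text
t: 7.65
tool_pos: [0.6213, -0.162, 0.2421]
tcp_rot: [[-0.006, 1.0, 0.006], [1.0, 0.006, -0.001], [-0.001, 0.006, -1.0]]
wrist_force: [0.3, -0.2, -0.7]
gripper_width: 0.0856
```

Emit:
servo_tool([
  [[-0.01, -0.03, 0, 0], [-0.01, -0.036, 0, 0], [-0.018, -0.036, 0, 0], [-0.02, -0.036, 0, 0], [-0.02, 0, 0, 0], [-0.02, 0, 0, 0], [0, 0, 0, 0], [0, 0, 0, 0], [0, 0, 0, 0]],
])

```text
t: 8.55
tool_pos: [0.4832, -0.26, 0.2371]
tcp_rot: [[-0.006, 1.0, 0.0], [1.0, 0.006, 0.0], [0.0, 0.0, -1.0]]
wrist_force: [0.5, -0.2, -0.9]
gripper_width: 0.0851
```

Run:
```python
from h import *
np.set_printoptions(precision=4,suppress=True)
s=r.sense();print(s['t'],s['tool_pos'],s['wrist_force'],s['gripper_width'])
cap('wrist','w4')
```

```text
8.55 [ 0.4832 -0.26    0.2371] [ 0.4705 -0.2372 -0.9386] 0.08508720493499872
```

View pics/w4.png

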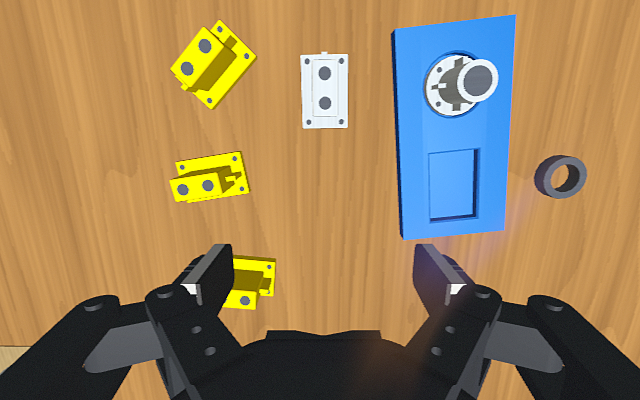

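The housing sits in the round nest, with its flange at (454,85). The bracket is at (325,90) and the oblong nest at (453,185). Measuring all of them.

Run:
```python
from h import *
np.set_printoptions(precision=2,suppress=True)
z=np.load('pics/w4.npz');K=z['K'];T=z['T']
p,P=cloud('w4');Z=P[...,2]
hsv=cv2.cvtColor(p,cv2.COLOR_RGB2HSV);S=hsv[...,1]
def roi(u0,u1,v0,v1):
    m=np.zeros(Z.shape,bool); m[v0:v1,u0:u1]=1; return m
f=lambda q:(q[:,:2]*1000).astype(np.float32)
q=P[roi(295,355,45,135)&(Z>.055)];print('br top',np.median(q[:,2]),cv2.minAreaRect(f(q)))
q=P[roi(295,355,45,135)&(Z>.009)&(Z<.016)&(S<70)];print('br base',cv2.minAreaRect(f(q)))
q=P[roi(420,505,45,130)&(Z>.055)];print('hs top',np.median(q[:,2]),cv2.minEnclosingCircle(f(q)))
q=P[roi(420,485,45,125)&(Z>.016)&(Z<.028)&(S<70)];print('hs flange',np.median(q[:,2]),cv2.minEnclosingCircle(f(q)))
tt=P[roi(385,525,8,245)&(abs(Z-.02)<.003)&(S>110)];print('tray',cv2.minAreaRect(f(tt)))
hole=(~((Z>.0175)&(Z<.0225))).astype(np.uint8);hole[:,:405]=0;hole[:,500:]=0;hole[:140]=0;hole[232:]=0
n,lab,st,ce=cv2.connectedComponentsWithStats(hole,connectivity=4)
for i in range(1,n):
    if 1500<st[i,4]<15000:
        c,_=cv2.findContours((lab==i).astype(np.uint8),cv2.RETR_EXTERNAL,cv2.CHAIN_APPROX_NONE)
        uv=c[0][:,0]+0.
        ray=np.c_[(uv[:,0]-K[0,2])/K[0,0],-(uv[:,1]-K[1,2])/K[1,1],-np.ones(len(uv))]@T[:3,:3].T
        q=T[:3,3]+ray*((.02-T[2,3])/ray[:,2:]); print(st[i],cv2.minAreaRect(f(q)))
```

```text
br top 0.060444148908563866 ((483.08514404296875, -169.17868041992188), (23.249784469604492, 50.012733459472656), 1.3196909427642822)
br base ((482.9477233886719, -169.08828735351562), (49.30705261230469, 76.16936492919922), 1.5359859466552734)
hs top 0.06827652399799941 ((619.9288940429688, -162.7509307861328), 18.484529495239258)
hs flange 0.020308946626784508 ((619.319580078125, -161.65650939941406), 32.19112014770508)
tray ((625.5671997070312, -216.65499877929688), (120.17845153808594, 230.36158752441406), 6.493160724639893)
[ 430  149   49   72 3161] ((631.6728515625, -270.72216796875), (54.04365158081055, 80.15828704833984), 6.232183456420898)
```

Emit:
servo_tool([
  [[0.03, 0.001, 0, 0], [0.04, 0, 0.02, -1.0], [0.0214, 0, 0.03, 0], [0, 0, 0.04, 0], [0, 0, 0.04, 0], [0, 0, 0.03, 0], [0, 0, 0.018, 0], [0, 0, 0.01, 0], [0, 0, 0, 0], [0, 0, 0, 0]],
])

```text
t: 9.6
tool_pos: [0.4838, -0.1691, 0.0497]
tcp_rot: [[-0.024, 1.0, 0.001], [1.0, 0.024, -0.0], [-0.0, 0.001, -1.0]]
wrist_force: [-0.6, -0.2, 0.1]
gripper_width: 0.0855
```

Emit:
servo_tool([
  [[0, 0, 0, 0], [0, 0, 0, 0], [0, 0, 0, 0], [0, 0, 0, 0], [0, 0, 0, 0], [0, 0, 0, 0], [0, 0, 0, 0], [0, 0, 0, 0]],
], jaw=0)

```text
t: 10.4
tool_pos: [0.4835, -0.1693, 0.0492]
tcp_rot: [[-0.023, 1.0, 0.001], [1.0, 0.023, -0.0], [-0.0, 0.001, -1.0]]
wrist_force: [0.2, 0.9, 4.9]
gripper_width: 0.0236
```

Emit:
servo_tool([
  [[0, 0, -0.01, 0], [0, 0, -0.03, 0], [0, 0, -0.04, 0], [0, 0, -0.01, 0], [0, 0, 0, 0], [0, 0, 0, 0], [0, 0, 0, 0]],
])

```text
t: 11.1
tool_pos: [0.482, -0.1687, 0.1367]
tcp_rot: [[-0.023, 1.0, -0.003], [1.0, 0.023, 0.001], [0.001, -0.003, -1.0]]
wrist_force: [0.2, 0.4, -4.0]
gripper_width: 0.0234
```

Run:
```python
from h import *
np.set_printoptions(precision=4,suppress=True)
s=r.sense();print(s['t'],s['tool_pos'],s['tcp_rot'],s['wrist_force'],s['gripper_width'])
cap('wrist','w5')
```

```text
11.1 [ 0.482  -0.1687  0.1367] [[-0.0232  0.9997 -0.0034]
 [ 0.9997  0.0232  0.0012]
 [ 0.0013 -0.0034 -1.    ]] [ 0.2113  0.4239 -4.0492] 0.023374574228042372
```

View pics/w5.png

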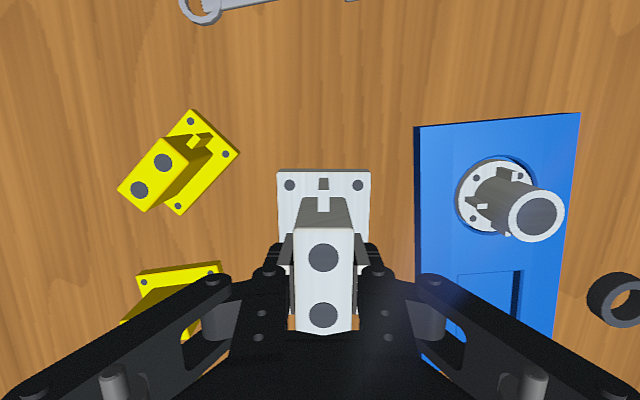

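Emit:
servo_tool([
  [[-0.015, 0.018, 0, 0], [-0.025, 0.035, 0, 0], [-0.025, 0.035, 0, 0], [-0.025, 0.035, 0, 0], [-0.016, 0.0246, 0, 0], [0, 0, 0, -5.1], [0, 0, 0.01, 0], [0, 0, 0, 0], [0, 0, 0, 0], [0, 0, 0, 0]],
])

```text
t: 12.15
tool_pos: [0.6327, -0.2713, 0.1289]
tcp_rot: [[-0.111, 0.994, -0.0], [0.994, 0.111, 0.0], [0.0, -0.0, -1.0]]
wrist_force: [-0.5, -0.1, -4.0]
gripper_width: 0.0233
```

Run:
```python
from h import *
np.set_printoptions(precision=4,suppress=True)
s=r.sense();print(s['t'],s['tool_pos'],s['tcp_rot'],s['wrist_force'],s['gripper_width'])
cap('wrist','w6');print(r.sense()['tool_pos'])
```

```text
12.15 [ 0.6327 -0.2713  0.1289] [[-0.1114  0.9938 -0.0002]
 [ 0.9938  0.1114  0.    ]
 [ 0.0001 -0.0002 -1.    ]] [-0.5125 -0.1012 -4.0053] 0.023346930750311808
[ 0.6329 -0.2714  0.1293]
```

View pics/w6.png

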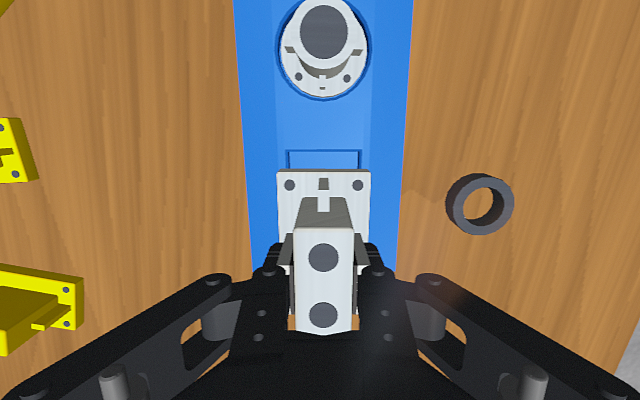

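Nest edges 287–361 (centre 324) and base plate 276–371 (centre 323.5): aligned. Lowering.

Emit:
servo_tool([
  [[0, 0, 0.02, 0], [0, 0, 0.02, 0], [0, 0, 0.01, 0], [0, 0, 0.006, 0], [0, 0, 0.004, 0], [0, 0, 0.004, 0], [0, 0, 0.003, 0], [0, 0, 0.0025, 0], [0, 0, 0, 0]],
])

```text
t: 13.1
tool_pos: [0.6331, -0.2717, 0.0591]
tcp_rot: [[-0.112, 0.994, -0.0], [0.994, 0.112, 0.0], [0.0, -0.0, -1.0]]
wrist_force: [0.1, 0.4, -2.3]
gripper_width: 0.0233
```

Emit:
servo_tool([
  [[0, 0, 0.0015, 0], [0, 0, 0.001, 0], [0, 0, 0, 0], [0, 0, 0, 0]],
])

```text
t: 13.5
tool_pos: [0.6334, -0.2718, 0.0573]
tcp_rot: [[-0.112, 0.994, 0.001], [0.994, 0.112, -0.0], [-0.0, 0.001, -1.0]]
wrist_force: [-0.6, 0.0, 0.2]
gripper_width: 0.0236
```

Emit:
servo_tool([
  [[0, 0, 0, 0], [0, 0, 0, 0], [0, 0, 0, 0], [0, 0, 0, 0], [0, 0, -0.01, 0], [0, 0, -0.03, 0], [0, 0, -0.04, 0], [0, 0, -0.04, 0], [0, 0, -0.04, 0], [0, 0, -0.03, 5.0]],
], jaw=1)

```text
t: 14.5
tool_pos: [0.6334, -0.2718, 0.251]
tcp_rot: [[-0.023, 1.0, 0.003], [1.0, 0.023, -0.002], [-0.002, 0.003, -1.0]]
wrist_force: [0.1, 0.6, 0.4]
gripper_width: 0.0853
```

Emit:
servo_tool([
  [[-0.01, -0.04, 0, 0], [-0.01, -0.04, 0, 0], [0, -0.04, -0.01, 0], [0, 0, 0, 0], [0, 0, 0, 0], [0, 0, 0, 0]],
])

```text
t: 15.1
tool_pos: [0.5145, -0.2947, 0.2572]
tcp_rot: [[-0.025, 1.0, 0.001], [1.0, 0.025, -0.0], [-0.0, 0.001, -1.0]]
wrist_force: [0.4, -0.5, 1.5]
gripper_width: 0.0852
```

Run:
```python
from h import *
np.set_printoptions(precision=4,suppress=True)
s=r.sense();print(s['t'],s['tool_pos'],s['tcp_rot'],s['wrist_force'],s['gripper_width'])
cap('wrist','w7');cap('top','top7')
```

```text
15.1 [ 0.5145 -0.2947  0.2572] [[-0.0253  0.9997  0.001 ]
 [ 0.9997  0.0253 -0.0004]
 [-0.0004  0.001  -1.    ]] [ 0.3896 -0.5022  1.4599] 0.08519739155603369
```

View pics/w7.png

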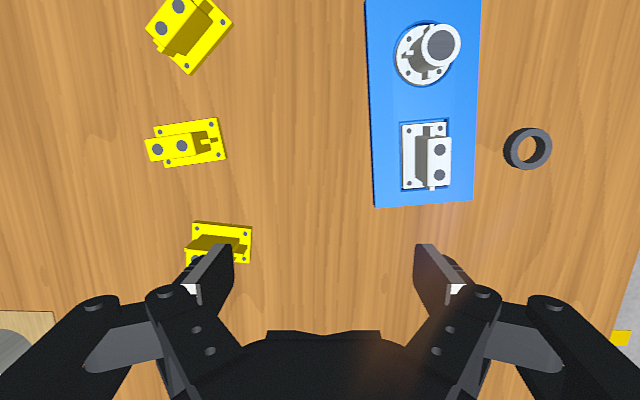

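View pics/top7.png

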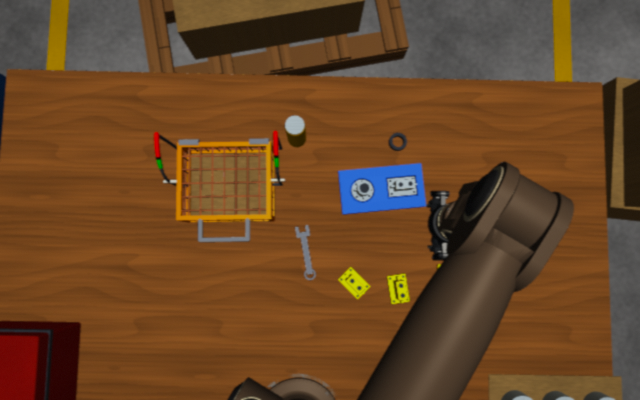

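Run:
```python
from h import *
np.set_printoptions(precision=2,suppress=True)
p,P=cloud('w7');Z=P[...,2];S=cv2.cvtColor(p,cv2.COLOR_RGB2HSV)[...,1]
def roi(u0,u1,v0,v1):
    m=np.zeros(Z.shape,bool); m[v0:v1,u0:u1]=1; return m
f=lambda q:(q[:,:2]*1000).astype(np.float32)
for n,R in(('br',roi(395,460,115,200)),('hs',roi(390,465,15,90))):
    q=P[R&(Z>.06)];print(n,np.median(q[:,2])*1000,cv2.minAreaRect(f(q)))
    A=np.c_[q[:,:2],np.ones(len(q))];print(' tilt',np.linalg.lstsq(A,q[:,2],rcond=None)[0][:2])
tt=P[roi(355,490,0,215)&(abs(Z-.02)<.003)&(S>110)];print('tray',cv2.minAreaRect(f(tt)))
```

```text
br 68.18640820098604 ((632.3146362304688, -271.7691650390625), (24.409656524658203, 50.06499481201172), 6.059443950653076)
 tilt [0.07 0.  ]
hs 68.4276532308693 ((619.9811401367188, -162.89645385742188), (35.76457595825195, 35.92692565917969), 69.80012512207031)
 tilt [0.05 0.03]
tray ((625.8047485351562, -218.04364013671875), (119.93498229980469, 227.02896118164062), 6.501967906951904)
```

Emit:
servo_tool([
  [[0.03, -0.003, 0, 0], [0.044, -0.003, 0, 0], [0.044, -0.003, 0, 0], [0.044, -0.003, 0, 0], [0.044, -0.003, 0, 0], [0.044, -0.003, 0, 0], [0.044, -0.003, 0, 0], [0.044, -0.003, 0, 0], [0.044, 0, 0, 0], [0.03, 0, 0, 1.4]],
])

```text
t: 16.2
tool_pos: [0.4795, 0.1197, 0.2564]
tcp_rot: [[-0.003, 1.0, -0.001], [1.0, 0.003, 0.0], [0.0, -0.001, -1.0]]
wrist_force: [0.5, -0.7, -0.9]
gripper_width: 0.0857
```

Emit:
servo_tool([
  [[0, 0, 0, 0], [0, 0, 0, 0], [0, 0, 0, 0]],
])

```text
t: 16.5
tool_pos: [0.4797, 0.1163, 0.2565]
tcp_rot: [[-0.001, 1.0, -0.001], [1.0, 0.001, -0.0], [-0.0, -0.001, -1.0]]
wrist_force: [-0.3, 0.7, 0.3]
gripper_width: 0.0855
```

Run:
```python
from h import *
np.set_printoptions(precision=4,suppress=True)
s=r.sense();print(s['t'],s['joint_pos'],s['tool_pos'],s['tcp_rot'],s['wrist_force'],s['gripper_width'])
cap('wrist','w8')
```

```text
16.5 [ 13.6392   3.8357  -5.9922  80.2131  -0.0164 103.6049] [0.4797 0.1163 0.2565] [[-0.0006  1.     -0.0006]
 [ 1.      0.0006 -0.0004]
 [-0.0004 -0.0006 -1.    ]] [-0.3004  0.7476  0.2537] 0.08545695601500634
```

View pics/w8.png

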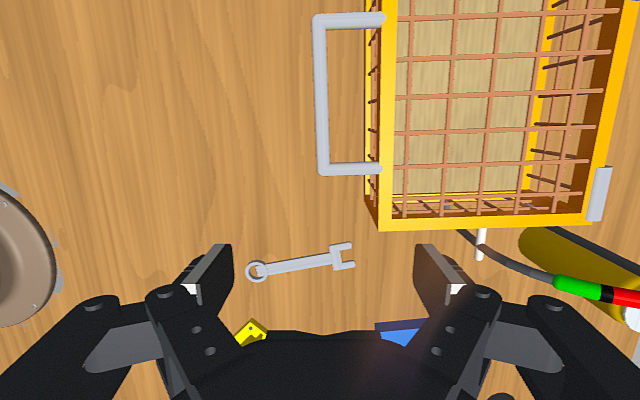

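Both castings' tops stand at 68 mm, so both are fully home. The handle bar runs from (318,18) to (322,172) in this view.

Run:
```python
from h import *
np.set_printoptions(precision=4,suppress=True)
p,P=cloud('w8');Z=P[...,2]
for v in (30,60,90,120,150,165):
    row=[u for u in range(300,345) if Z[v,u]>.08]
    print(v,row[0],row[-1],np.nanmean(P[v,row],0),P[v,row][:,2].max())
m=np.zeros(Z.shape,bool);m[28:164,305:340]=1;m&=Z>.095
q=P[m];print(len(q),np.mean(q,0),cv2.minAreaRect((q[:,:2]*1000).astype(np.float32)))
m=np.zeros(Z.shape,bool);m[8:185,305:383]=1;m&=Z>.095;q=P[m];print('handle',cv2.minAreaRect((q[:,:2]*1000).astype(np.float32)))
# front edge of cage hatch
q=P[40:200,379:389].reshape(-1,3);q=q[(q[:,2]>.085)&(q[:,2]<.12)];print('front edge dir',np.polyfit(q[:,1],q[:,0],1),np.median(q[:,2]))
```

```text
30 312 326 [0.4754 0.2481 0.1089] 0.11052157422610503
60 313 326 [0.4757 0.2261 0.1089] 0.11057491099282646
90 314 327 [0.4765 0.203  0.1089] 0.11039068612578484
120 315 328 [0.4773 0.1787 0.1088] 0.11024891926628644
150 317 329 [0.4786 0.1532 0.1091] 0.11065694722110248
165 317 344 [0.4853 0.1399 0.109 ] 0.11112922935849895
1936 [0.4771 0.199  0.1089] ((481.1593017578125, 195.77066040039062), (22.188358306884766, 109.32427215576172), 0.7205087542533875)
handle ((499.45855712890625, 192.419677734375), (58.45037078857422, 147.385498046875), 2.9281907081604004)
front edge dir [-0.0509  0.5396] 0.1090655373525106
```

Emit:
servo_tool([
  [[0.03, -0.001, 0, 0], [0.03, -0.001, 0, 0], [0.0187, 0, 0, -2.0], [0, 0, 0.02, 0], [0, 0, 0.02, 0], [0, 0, 0, 0], [0, 0, 0, 0], [0, 0, 0, 0]],
], jaw=0.5, newtons=40)

```text
t: 17.35
tool_pos: [0.478, 0.1948, 0.218]
tcp_rot: [[-0.034, 0.999, 0.001], [0.999, 0.034, 0.001], [0.0, 0.001, -1.0]]
wrist_force: [-0.1, 0.4, 0.7]
gripper_width: 0.0429
```

Run:
```python
from h import *
np.set_printoptions(precision=4,suppress=True)
s=r.sense();print(s['t'],s['joint_pos'],s['tool_pos'],s['tcp_rot'],s['wrist_force'],s['gripper_width'])
cap('wrist','w9')
```

```text
17.35 [ 22.1746   6.3313  -8.061   75.5247  -0.0013 110.2105] [0.478  0.1948 0.218 ] [[-0.0343  0.9994  0.0014]
 [ 0.9994  0.0343  0.0005]
 [ 0.0005  0.0014 -1.    ]] [-0.0799  0.428   0.6761] 0.04290899248741106
```

View pics/w9.png

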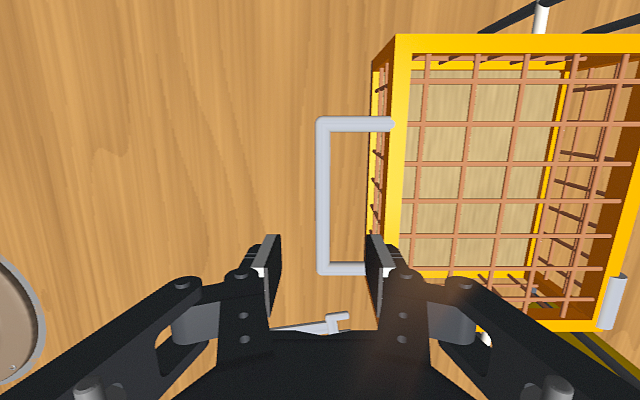

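Run:
```python
from h import *
p,P=cloud('w9');Z=P[...,2]
for v in (117,119,122,125,270,273,276): print(v,P[v,323])
```

```text
117 [0.47503685 0.26006199 0.10828154]
119 [0.47508471 0.2586568  0.1093657 ]
122 [0.4751563  0.25653048 0.10935452]
125 [0.4752275  0.25443793 0.11080609]
270 [0.47919224 0.13667736 0.11036541]
273 [0.47928864 0.13381225 0.11023327]
276 [0.48144189 0.06821116 0.00145204]
```

Emit:
servo_tool([
  [[0, 0, 0.03, 0], [0, 0, 0.03, 0], [0, 0, 0.025, 0], [0, 0, 0.015, 0], [0, 0, 0.007, 0], [0, 0, 0, 0], [0, 0, 0, 0]],
])

```text
t: 18.1
tool_pos: [0.4781, 0.1955, 0.111]
tcp_rot: [[-0.035, 0.999, 0.002], [0.999, 0.035, 0.001], [0.001, 0.002, -1.0]]
wrist_force: [0.8, 0.3, 0.4]
gripper_width: 0.0427
```

Bar spans y 0.133–0.260, middle 0.196, and the tool is on it. Close.

Emit:
servo_tool([
  [[0, 0, 0, 0], [0, 0, 0, 0], [0, 0, 0, 0], [0, 0, 0, 0], [0, 0, 0, 0], [0, 0, 0, 0]],
], jaw=0, newtons=40)

```text
t: 18.7
tool_pos: [0.4775, 0.1954, 0.1102]
tcp_rot: [[-0.035, 0.999, 0.001], [0.999, 0.035, 0.0], [0.0, 0.001, -1.0]]
wrist_force: [-1.1, 1.1, 3.9]
gripper_width: 0.01
```

Emit:
servo_tool([
  [[0.0, 0.0003, -0.0125, 0], [0, 0.0009, -0.0125, 0], [0, 0.0016, -0.0124, 0], [0, 0.0022, -0.0123, 0], [0, 0.0028, -0.0122, 0], [0, 0.0034, -0.012, 0], [0, 0, 0, 0], [0, 0, 0, 0]],
])

```text
t: 19.5
tool_pos: [0.488, 0.1958, 0.1843]
tcp_rot: [[-0.036, 0.999, -0.001], [0.999, 0.036, 0.0], [0.0, -0.001, -1.0]]
wrist_force: [-4.5, 2.9, -1.7]
gripper_width: 0.0107
```

Run:
```python
from h import *
np.set_printoptions(precision=4,suppress=True)
s=r.sense();print(s['t'],s['tool_pos'],s['wrist_force'],s['moment'],s['gripper_width'])
cap('scene','s1');cap('wrist','w10')
```

```text
19.5 [0.488  0.1958 0.1843] [-4.4872  2.8852 -1.6958] [ 0.6772  1.0539 -0.026 ] 0.010671671971418425
```

View pics/s1.png

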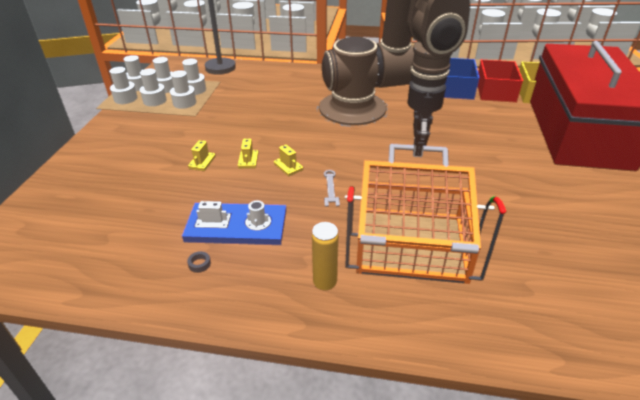

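View pics/w10.png

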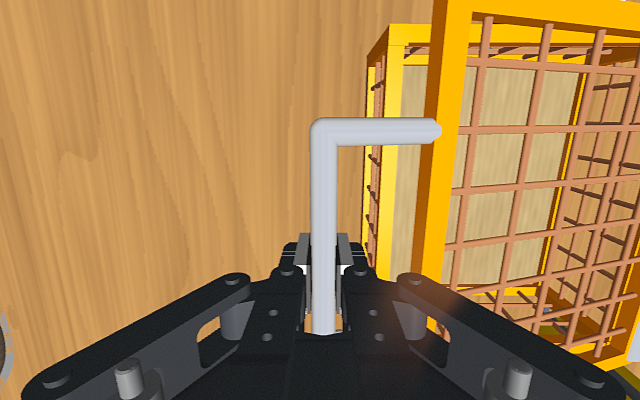

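Emit:
servo_tool([
  [[0, 0.004, -0.0118, 0], [0, 0.0046, -0.0116, 0], [0, 0.0052, -0.0114, 0], [0, 0.0057, -0.0111, 0], [0, 0.0063, -0.0108, 0], [0, 0.0068, -0.0105, 0], [0, 0.0073, -0.0101, 0], [0, 0.0078, -0.0098, 0], [0, 0.0083, -0.0094, 0], [0, 0, 0, 0]],
])

```text
t: 20.6
tool_pos: [0.5427, 0.1977, 0.2832]
tcp_rot: [[-0.036, 0.999, -0.002], [0.999, 0.036, 0.001], [0.001, -0.002, -1.0]]
wrist_force: [-15.5, 2.1, 10.0]
gripper_width: 0.0107
```

Emit:
servo_tool([
  [[0, -0.002, -0.002, 0], [0, 0, 0, 0], [0, 0, 0, 0]],
])

```text
t: 20.9
tool_pos: [0.5419, 0.1976, 0.2825]
tcp_rot: [[-0.036, 0.999, -0.001], [0.999, 0.036, 0.0], [0.0, -0.001, -1.0]]
wrist_force: [-5.7, 3.6, 2.8]
gripper_width: 0.01
```

Run:
```python
from h import *
np.set_printoptions(precision=4,suppress=True)
s=r.sense();print(s['t'],s['tool_pos'],s['wrist_force'],s['moment'],s['gripper_width'])
cap('scene','s2');cap('wrist','w11')
a=cv2.imread('pics/s2.png')[100:300,320:540];cv2.imwrite('pics/s2z.png',cv2.resize(a,None,fx=3,fy=3))
```

```text
20.9 [0.5419 0.1976 0.2825] [-5.663   3.5739  2.7651] [ 0.5355  1.3219 -0.0394] 0.010046093794068005
```

View pics/s2z.png

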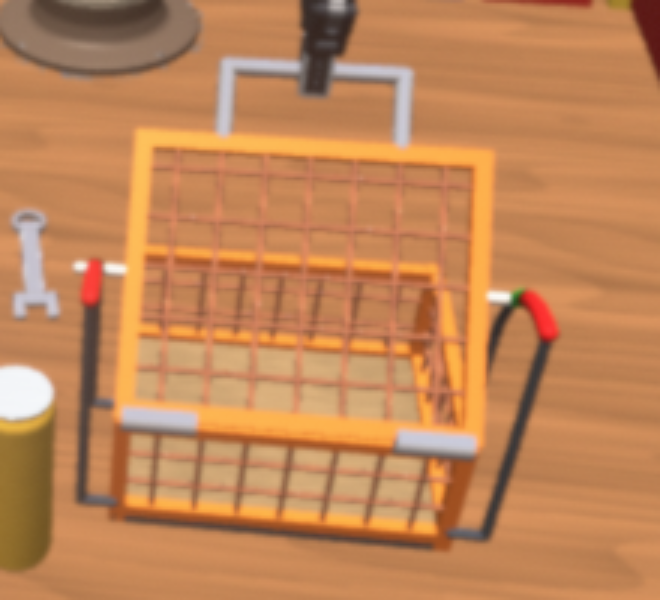

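View pics/w11.png

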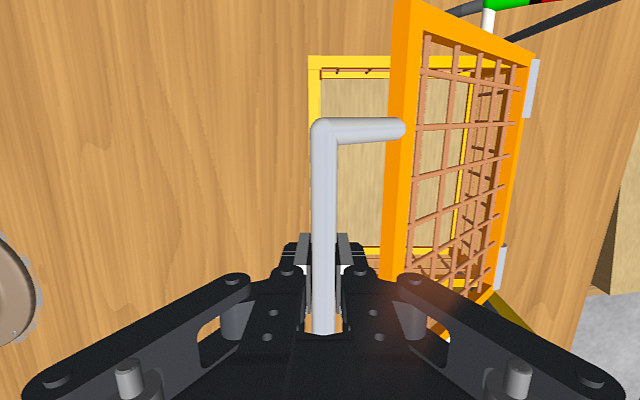

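Pointers are just entering the green (q≈0.75) and the forces are relieved. Continue.

Emit:
servo_tool([
  [[0, 0.0087, -0.0089, 0], [0, 0.0092, -0.0085, 0], [0, 0.0096, -0.008, 0], [0, 0.01, -0.0075, 0], [0, 0, 0, 0], [0, 0, 0, 0]],
])

```text
t: 21.6
tool_pos: [0.5791, 0.1989, 0.3174]
tcp_rot: [[-0.036, 0.999, 0.0], [0.999, 0.036, 0.001], [0.001, 0.001, -1.0]]
wrist_force: [-10.0, 1.6, 10.8]
gripper_width: 0.0104
```

Emit:
servo_tool([
  [[0, 0.009, -0.009, 0], [0, 0.0105, -0.0068, 0], [0, 0.0088, -0.0048, 0], [0, 0, 0, 0], [0, 0, 0, 0], [0, 0, 0, 0]],
])

```text
t: 22.2
tool_pos: [0.6084, 0.1999, 0.3369]
tcp_rot: [[-0.035, 0.999, 0.001], [0.999, 0.035, 0.0], [0.0, 0.001, -1.0]]
wrist_force: [-3.9, 2.2, 4.8]
gripper_width: 0.0107
```

Run:
```python
from h import *
np.set_printoptions(precision=4,suppress=True)
s=r.sense();print(s['t'],s['tool_pos'],s['wrist_force'],s['moment'],s['gripper_width'])
p=s['tool_pos'];print(np.arctan2(p[2]-.11,.7275-p[0]))
cap('scene','s3');cap('wrist','w12')
a=cv2.imread('pics/s3.png')[100:300,320:540];cv2.imwrite('pics/s3z.png',cv2.resize(a,None,fx=3,fy=3))
```

```text
22.2 [0.6084 0.1999 0.3369] [-3.911   2.2087  4.7669] [ 0.4384  0.901  -0.0322] 0.010668551995195414
1.087251141672842
```

View pics/s3z.png

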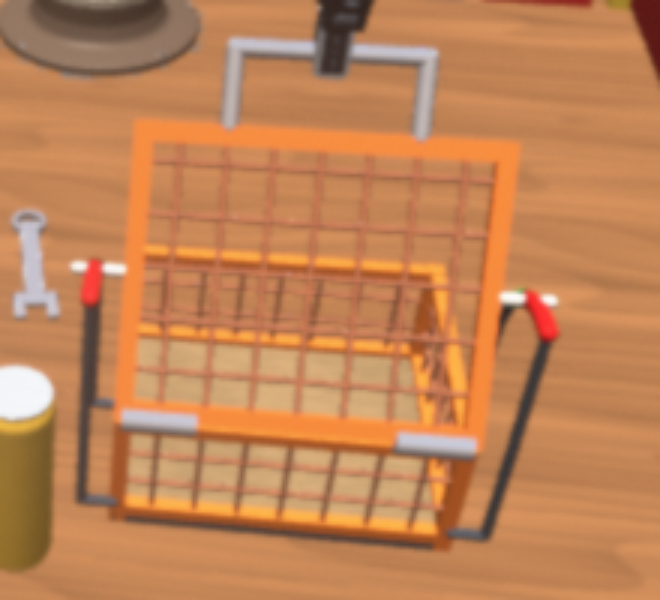

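View pics/w12.png

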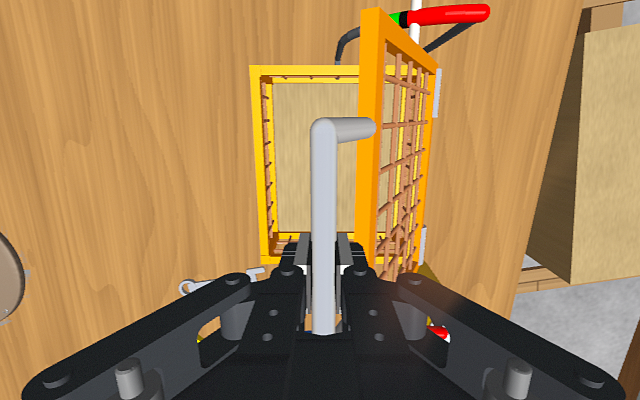

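Emit:
servo_tool([
  [[0, 0.0068, -0.0035, 0], [0, 0.0067, -0.003, 0], [0, 0, 0, 0], [0, 0, 0, 0], [0, 0, 0, 0]],
])

```text
t: 22.8
tool_pos: [0.6219, 0.2003, 0.3433]
tcp_rot: [[-0.035, 0.999, 0.002], [0.999, 0.035, 0.0], [0.0, 0.002, -1.0]]
wrist_force: [-3.2, 2.8, 6.3]
gripper_width: 0.01
```

Run:
```python
from h import *
np.set_printoptions(precision=4,suppress=True)
s=r.sense();p=s['tool_pos'];print(s['t'],p,s['wrist_force'],s['gripper_width'],np.arctan2(p[2]-.11,.7275-p[0]))
cap('wrist','w13')
```

```text
22.8 [0.6219 0.2003 0.3433] [-3.2235  2.8115  6.2901] 0.009965373649337899 1.1457902413528056
```

View pics/w13.png

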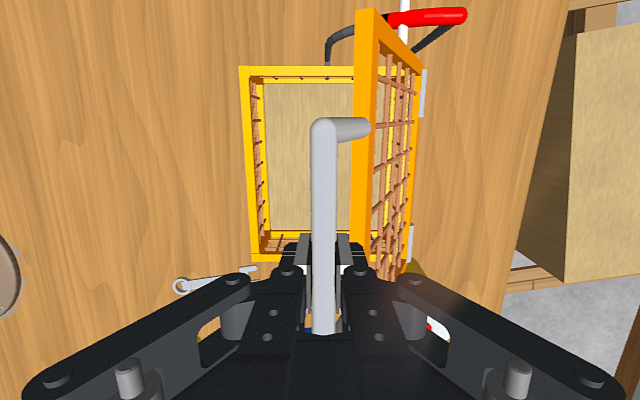

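The pointer at (404,12) is clearly in the red. Bring it back to about 0.86.

Emit:
servo_tool([
  [[0, -0.0113, 0.0054, 0], [0, -0.011, 0.0059, 0], [0, -0.0107, 0.0065, 0], [0, -0.0103, 0.007, 0], [0, -0.01, 0.0075, 0], [0, -0.0077, 0.0064, 0], [0, 0, 0, 0], [0, 0, 0, 0], [0, 0, 0, 0], [0, 0, 0, 0]],
])

```text
t: 23.85
tool_pos: [0.561, 0.1981, 0.304]
tcp_rot: [[-0.035, 0.999, 0.0], [0.999, 0.035, -0.0], [-0.0, 0.0, -1.0]]
wrist_force: [-4.1, 1.2, 4.6]
gripper_width: 0.0107
```

Run:
```python
from h import *
np.set_printoptions(precision=4,suppress=True)
s=r.sense();p=s['tool_pos'];print(s['t'],p,s['wrist_force'],s['gripper_width'],np.arctan2(p[2]-.11,.7275-p[0]))
cap('wrist','w14');cap('scene','s4');cap('top','top4')
a=cv2.imread('pics/s4.png')[100:300,320:540];cv2.imwrite('pics/s4z.png',cv2.resize(a,None,fx=3,fy=3))
a=cv2.imread('pics/top4.png')[110:310,140:460];cv2.imwrite('pics/top4z.png',cv2.resize(a,None,fx=2.5,fy=2.5))
```

```text
23.85 [0.561  0.1981 0.304 ] [-4.1249  1.2221  4.5625] 0.010740833767523923 0.8615990176767853
```

View pics/w14.png

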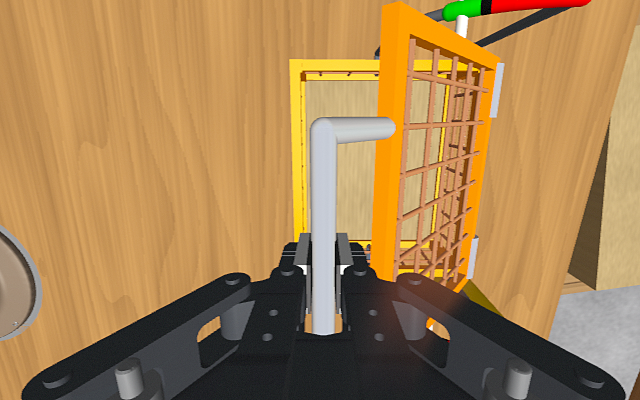

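View pics/s4z.png

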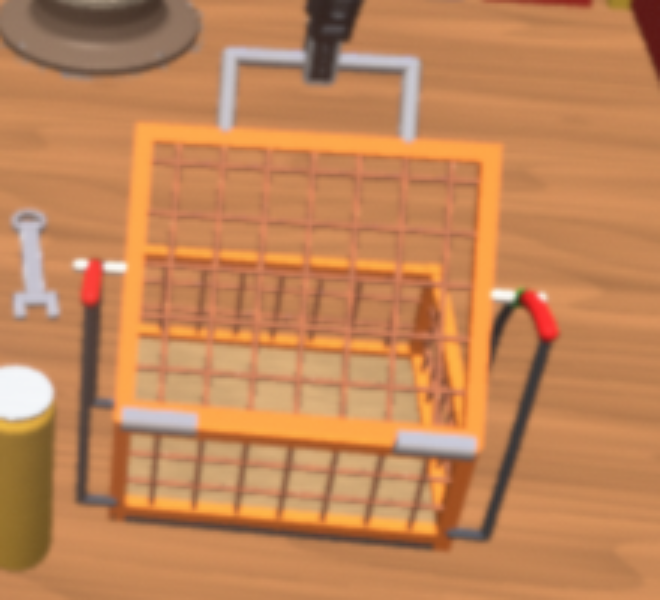

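View pics/top4z.png

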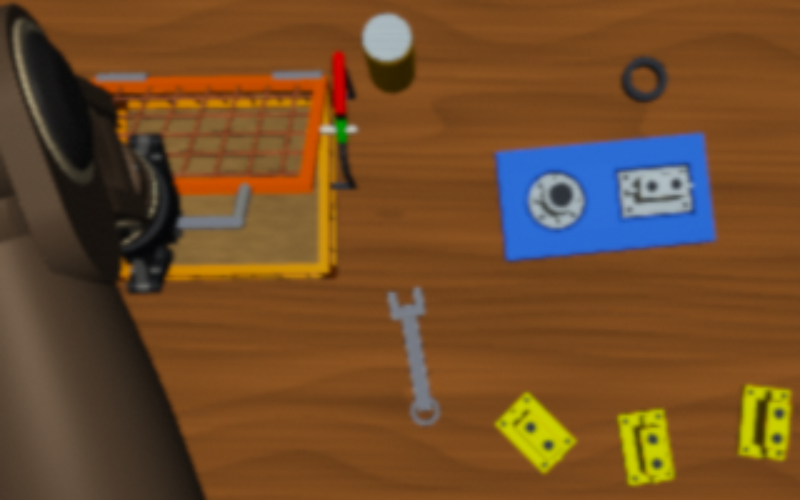

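The pointer sits mid-green (top view (340,129)). The castings are in their nests and the bystanders are unmoved. One short steady check, then I hand in.

Emit:
servo_tool([
  [[0, 0, 0, 0], [0, 0, 0, 0], [0, 0, 0, 0], [0, 0, 0, 0], [0, 0, 0, 0]],
])

```text
t: 24.5
tool_pos: [0.5607, 0.1981, 0.3037]
tcp_rot: [[-0.035, 0.999, -0.0], [0.999, 0.035, -0.0], [-0.0, -0.0, -1.0]]
wrist_force: [-5.1, 0.1, 5.0]
gripper_width: 0.0101
```

Run:
```python
from h import *
s=r.sense();p=s['tool_pos'];print(s['t'],p,s['wrist_force'],s['qvel'],np.arctan2(p[2]-.11,.7275-p[0]))
print(r.finish_job())
```

```text
24.5 [0.56071709 0.1981333  0.30367315] [-5.14380855  0.11798707  4.96636145] [-0.04705428 -0.03210559 -0.02663355 -0.13610313  0.07276978 -0.06263449] 0.8598608334998828
the job is handed in; nothing more can be done
None
```

I seated and released both castings, raised the hatch past balance, brought it back into the green and handed the job in at 24.5 s while still holding it. No verdict was reported.

- **Castings:** both tops measured about 68 mm above the table, which means both are fully home. Their centres came out within about 1 mm of their nests. The tilt fits on the tops (0.05–0.07) are on small, noisy patches and do not settle the 0.06 rad limit. The top heights and the pictures show both castings level.
- **Hatch raise:** it went to about 1.15 rad, worked out from the tool position, with the pointer clearly in the red and well short of the stop.
- **Hatch hold:** it is now held at about 0.86 rad, mid-green in the last top view. The reading was the same at two checks 0.65 s apart.
- **Bystanders:** the spanner, can and ring look unmoved in the last pictures. I did not re-measure them.
- **Disagreements:** the top and wrist cameras differed by about 2–3 mm. I placed the castings by the wrist camera and checked it against the held housing. On the way up, the hatch pushed outward on the gripper with up to about 18 N, so I twice moved the arc outward, by 2.5–3 mm. About 7 N remained at hand-in.

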